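Steady a rocking chopping block with a wedge

ROBOT

A 7-joint arm with a two-finger parallel gripper is mounted at the origin on a cart in front of the work surface, level with it; the furniture and walls round the work are solid. World frame = base frame: x ahead of the robot, y to its left, z up, the work surface at z = 0. Lengths are in m, angles in rad, forces in N, time in s.
With the tool pointing down it reaches from about 0.35 to 0.775 m from the base axis. Payload 3.1 kg.
Tool frame: the origin (TCP) lies between the finger pads; the fingertips stand 22 mm ahead of it and the grasp point (between the pads) lies 3 mm ahead of it (r.tcp_to_tips is the z of the fingertips in the tool frame, in m); z points along the fingers, x is the direction in which the jaws open and shut, and the axes are right-handed (so a half turn about z gives the same grasp; the last joint's range is limited). The gripper opens to 85 mm and grips with 20 to 120 N. Pads are 22 mm wide; open, the fingers measure 114 mm over their backs; the gripper's body (76 mm by 85 mm) begins 54 mm behind the grasp point. The pads swing forward as they close: fully open they stand 13 mm farther back than shut.
Start: joints at [-1.173, 0.311, 0.014, 1.512, -0.004, 1.319, -0.027], TCP at [0.234, 0.498, 0.253] pointing down, gripper open.
Joint ranges: [-2.7, 2.7], [-0.3, 1.91], [-1.27, 1.3], [0.12, 2.57], [-1.44, 4.58], [0.2, 2.03], [-3.05, 3.05]. Speed limits (rad/s): [2.79, 2.79, 3.14, 3.14, 3.14, 3.14, 3.14].

INTERFACE

Orientations are given as a 3x3 rotation matrix whose columns are the frame's x, y, z axes.
In Python, from bench import r gives the robot as it stands.
- The arm moves only by the tool arm_command, never from a script. Its argument "series" is a list of rows, each an object of numbers: "gripper": the finger opening in m, from 0 to 0.0854; "tx", "ty", "tz": the shift along the tool's x, y, z in m; "yaw": the turn about the tool's z in rad. In form: [{"gripper": .., "tx": .., "ty": .., "tz": .., "yaw": ..}, ...]. A call has 1 to 12 rows; each row shifts and turns the commanded pose from where the row before left it, along the tool's axes as they then stand; what a row does not reach is not made up. A row lasts 1/10 s, in which the tool goes at most 50 mm and 8.59 degrees, less where a joint would pass 70% of its speed; a pose out of reach is approached as far as the arm can. A call with a gripper value outside its range is refused whole. The fingers move at their own pace and stop on an object; "force" is the grip in N (left out, the last holds). Time passes only in rows, so rows that do not move let the fingers close. It gives the time, the measured TCP pose, the force and the opening at its end, in the units of the state.
- r.observe(): the state, without advancing time (a new reading comes with each control period).
- r.grab_frame(name): name is "scene" or "top" or "wrist"; returns the picture (420x560x3 uint8, blue, green, red); there is no depth.
- r.calibration(name): a dict with "intrinsics" (3x3 intrinsics, pixels), "extrinsics" (4x4, takes a point from camera to world coordinates). Camera axes: x right, y up, looking along -z (the intrinsics and any distortion apply to the point x, -y, -z); pixel columns grow to the right and rows downward; lengths in m; the calibration is good to about 2 mm. A picture is of the moment at which its call begins: read the wrist's pose just before it. calibration takes no time and is no camera call; for the wrist camera it gives the pose at the moment of the call.
- r.close_job(): hands the job in, once; it reports no verdict.
Trained networks look in the newest picture that a camera, given by its name, has taken for a name from the list of things; names that differ only in an ending like _2 or _b are one class to them, and where a whole thing is asked for, a point or a joint stands for the part that bears it (a point fixed in the world has none). Each returns a list of dicts, best first, with "conf" (0 to 1); they miss things now and then, are a little off and sometimes report something else, mostly with a low value. They report only what shows in the picture. A call takes as long as a camera call.
- r.look_for(camera, thing): "bbox" ([left, top, right, bottom] in pixels, round what is visible of it).
- r.pinpoint(camera, thing): "position" ([column, row] in pixels: a listed point, or the origin of a listed thing).
The state is a dict: "time_s": time; "joint_pos": joint angles; "joint_velocities": joint speeds; "joint_torque": joint torques, N m; "tcp_pos": TCP position; "tcp_rot": TCP orientation; "contact_force": force on the tool from outside, world axes, zero at the start; "ft_torque": the same for the moment, N m; "finger_gap": finger opening in m.
Only numpy, scipy, OpenCV 4.12 (cv2) and the standard library are available. Lean on these libraries where they do the work, as an engineer would, in place of code of your own. Each camera call takes 0.05 s, during which the arm holds its last target.

TASK

The chopping block rocks: the foot under its far left corner has worn short. Slide the black rubber wedge flat along the worktop, round the things standing there and without touching any of them, and push it thin end first under that corner until it bites and carries the corner: snug, but pushed with feeling and never shoved hard, or it jacks the block up. Then press down on that corner to make sure it no longer rocks, and let go.

Things in the scene. Friction and masses are not known exactly. Their poses are not given: they have to be found in the camera images.
- block: Chopping block, striped wood, 180 (its x) x 240 (y) x 28 mm; top 48 mm, flat underside 20 mm above the worktop. Origin: on the worktop below its centre; at yaw 0 x points away from the robot, y to its left; yaw within 0.1. Black rubber feet 26 mm across at x, y = (-70, 95), (70, -95), (-70, -95) mm; the fourth, far left, is a worn stub (see point foot_spot). It does not slide.
- foot_spot (a point): Point on the worktop right below the worn stub: (70, 95, 0) mm in the block's axes. The stub is a rubber dome 18 mm across whose lowest point hangs 6 to 14 mm above this spot when the block is level. The height differs each time and is not measured, so how far the wedge must go in (its toe ends 17 to 75 mm past the stub) has to be felt.
- worn_corner (a point): Point on the block's top face right above the stub, (70, 95, 48) mm in the block's axes. Press down here with 5 to 30 N to test.
- block_top (a joint): Rocking of the block about the line through its near left and far right feet, rad: 0 = level on its three good feet; grows as the far left corner dips, up to 0.05 (the stub sinks 113 mm x angle). With no wedge the corner starts to dip at about 5 N and comes up again by itself.
- wedge: Black rubber wedge, loose, 120 (its x) x 90 (y) mm, 0.11 to 0.23 kg, too wide for most grippers. Origin: centre of its flat underside, on the worktop; x points to the thin toe. Height 3 mm at the toe (x = +60 mm), rising evenly to 24 mm at the heel (x = -60 mm). It starts left of the block, toe to the robot's right (yaw about -1.57), nearer the robot than the worn corner. Its centre of mass lies at x = -15 mm.
- heel (a point): Centre of the wedge's upright heel face, 12 mm up: (-60, 0, 12) mm in the wedge's axes. Free, the wedge slides with 0.5 to 2 N; once it bites under the stub the push climbs by about 1 N per mm and the wedge holds by friction. Snug: 12 to 16 N of push (the stub then bears on it with 6 N or more). More than 18 N is a shove.
- pill_bottle: White plastic bottle with a pale blue cap, 54 mm across, 96 mm high; origin under its centre. It or the salt drum stands left of the block, in the inner corner of the way; the other stands beyond the lane, farther from the robot. Do not touch.
- salt_drum: Red and white salt drum, 55 mm across, 111 mm high; origin under its centre. Stands in one of the two places told of at the white bottle. Do not touch.
- pepper_mill: Brown wooden pepper mill, 58 mm across, 150 mm high; origin under its centre. Stands between robot and block. Do not touch.
- mug: Upturned white mug with green dots, 90 mm across, 105 mm high, far right; leave alone.
- oil_bottle: Oil bottle with a yellow cap, 62 mm across, 237 mm high, right of the block; leave alone.
- tea_box: Dark tea carton, 71 x 73 x 81 mm, near right; leave alone.
- peeler: Black peeler, 170 x 25 x 18 mm, lying across the middle of the block; leave alone.

How it is judged:
By the outcome, as a careful person would: the job done as asked, in the order asked, and still so for the second after the job is handed in, with the robot touching nothing.
It also fails if it takes over 61 s, if anything falls off the work surface, if the arm or the gripper's body presses on something with over 40 N, if the wrist force passes 120 N, or if a joint passes its speed limit or range.

## Working session

There is one attempt and no reset: what is moved stays moved. The work goes in short steps, Python scripts to look and compute and a tool call to move; the robot and the scene stay as the last step left them, time stands still between calls to the robot, and variables do not carry over. Pictures are saved under pics/ and viewed, and the job is handed in when it is done.

Besides the shell and the picture viewer there is one more tool, called after ">>>" as name(argument=value, ...) on one line, values as JSON. arm_command: Moves the arm, as the interface text tells. Its arguments: {"type":"object","properties":{"series":{"type":"array"},"force":{"type":"number"}},"required":["series"]}

```bash
ls -la; mkdir -p pics
python3 - <<'E'
from bench import r
import cv2,numpy as np
np.set_printoptions(precision=4,suppress=True)
s=r.observe(); print({k:np.round(v,4).tolist() for k,v in s.items()})
print(r.tcp_to_tips)
for c in ["scene","top"]:
    im=r.grab_frame(c); cv2.imwrite(f"pics/{c}0.png",im)
    k=r.calibration(c); print(c,k)
E
```

```text
total 12
drwxr-xr-x  3 agent agent 4096 Dec  6 12:37 .
drwxr-xr-x 23 root  root  4096 Dec  6 12:37 ..
drwxr-xr-x  2 agent agent 4096 Dec  6 12:37 pics
{'time_s': 0.0, 'joint_pos': [-1.1727, 0.3117, 0.014, 1.5131, -0.0044, 1.3192, -0.0272], 'joint_velocities': [-0.0001, 0.0008, -0.002, -0.001, -0.0012, -0.001, 0.0001], 'joint_torque': [0.0002, -37.9922, 0.1462, -23.0585, 0.0122, 0.0139, -0.0], 'tcp_pos': [0.2339, 0.497, 0.2522], 'tcp_rot': [[0.4257, 0.9049, -0.0009], [0.9049, -0.4257, -0.0022], [-0.0024, 0.0001, -1.0]], 'contact_force': [-0.1327, -0.3872, 0.6514], 'ft_torque': [0.0223, -0.0126, 0.0176], 'finger_gap': 0.0854}
0.022
scene {'intrinsics': array([[396.8514,   0.    , 275.9474],
       [  0.    , 396.8514, 220.5095],
       [  0.    ,   0.    ,   1.    ]]), 'extrinsics': array([[ 0.8773,  0.2971, -0.3769,  0.1877],
       [-0.4797,  0.5223, -0.705 , -0.7915],
       [-0.0126,  0.7993,  0.6008,  0.6844],
       [ 0.    ,  0.    ,  0.    ,  1.    ]])}
top {'intrinsics': array([[402.8445,   0.    , 279.0305],
       [  0.    , 402.8445, 211.3479],
       [  0.    ,   0.    ,   1.    ]]), 'extrinsics': array([[-0.026 ,  0.9849, -0.1711,  0.4342],
       [-0.9997, -0.0251,  0.0077, -0.0613],
       [ 0.0033,  0.1712,  0.9852,  0.9096],
       [ 0.    ,  0.    ,  0.    ,  1.    ]])}
```

View pics/top0.png

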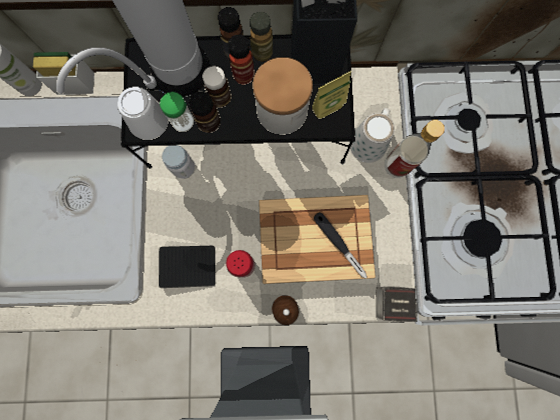

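View pics/scene0.png

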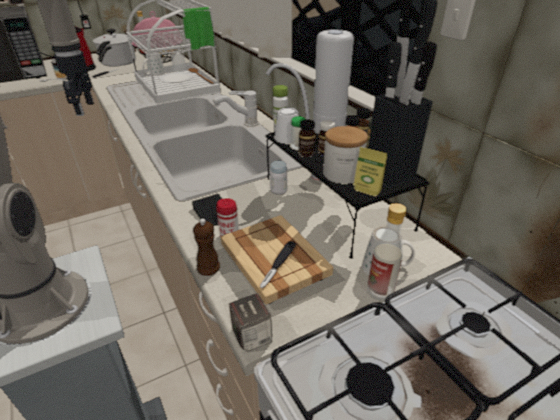

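```bash
cat > h.py <<'E'
from bench import r
import cv2,numpy as np
np.set_printoptions(precision=4,suppress=True)
def ray(c,uv,K=None):
    k=K or r.calibration(c); M=k["intrinsics"];E=np.array(k["extrinsics"])
    d=np.array([(uv[0]-M[0,2])/M[0,0],-(uv[1]-M[1,2])/M[1,1],-1.0])
    return E[:3,3],E[:3,:3]@d
def onz(c,uv,z,K=None):
    o,d=ray(c,uv,K); t=(z-o[2])/d[2]; return o+t*d
def proj(c,p,K=None):
    k=K or r.calibration(c); M=k["intrinsics"];E=np.array(k["extrinsics"])
    q=E[:3,:3].T@(np.asarray(p)-E[:3,3]); return np.array([M[0,2]+M[0,0]*q[0]/-q[2],M[1,2]-M[1,1]*q[1]/-q[2]])
E
python3 - <<'E'
from h import *
H=dict(block=0,foot_spot=0,worn_corner=.048,wedge=0,heel=.012,pill_bottle=0,salt_drum=0,pepper_mill=0)
for c in ["top","scene"]:
    r.grab_frame(c)
    for t in H:
        try:
            a=r.pinpoint(c,t); 
            print(c,t,[(np.round(d["position"],1).tolist(),round(d["conf"],2),np.round(onz(c,d["position"],H[t])[:2],4).tolist()) for d in a[:3]])
            if c=="top":
                b=r.look_for(c,t); print("   box",[(np.round(d["bbox"],1).tolist(),round(d["conf"],2)) for d in b[:2]])
        except Exception as e: print(c,t,repr(e))
print(r.observe()["time_s"])
im=cv2.imread("pics/top0.png"); cv2.imwrite("pics/topz.png",cv2.resize(im[130:330,130:395],None,fx=3,fy=3,interpolation=cv2.INTER_CUBIC))
E
```

```text
top block [([313.6, 240.4], 0.91, [0.5235, -0.145])]
   box [([260.3, 196.4, 374.2, 287.6], 0.67)]
top foot_spot []
   box [([258.0, 195.9, 378.6, 289.1], 0.67)]
top worn_corner [([270.3, 207.4], 0.93, [0.593, -0.0494])]
   box [([261.8, 197.5, 377.3, 285.8], 0.68)]
top wedge [([190.3, 267.0], 0.7, [0.471, 0.1332])]
   box [([160.3, 246.3, 215.2, 286.8], 0.85), ([383.9, 117.8, 446.5, 176.4], 0.5)]
top heel [([159.1, 270.3], 0.65, [0.465, 0.1992]), ([279.7, 309.9], 0.6, [0.3731, -0.0642])]
   box [([157.5, 247.6, 214.9, 286.7], 0.66)]
top pill_bottle [([180.3, 167.8], 0.82, [0.7012, 0.1592])]
   box [([161.6, 145.7, 194.1, 177.3], 0.87)]
top salt_drum [([243.4, 264.4], 0.97, [0.4737, 0.0144])]
   box [([227.0, 249.7, 256.2, 275.8], 0.59)]
top pepper_mill [([281.5, 312.1], 0.87, [0.3675, -0.0681]), ([186.5, 269.1], 0.73, [0.4665, 0.1416])]
   box [([270.5, 299.2, 301.4, 325.2], 0.77), ([159.4, 248.4, 214.7, 284.9], 0.33)]
scene block [([274.7, 261.9], 0.87, [0.531, -0.1391]), ([209.2, 268.5], 0.35, [0.3781, -0.0802])]
scene foot_spot [([279.8, 237.2], 0.55, [0.5899, -0.0597]), ([208.7, 265.8], 0.36, [0.3805, -0.0704])]
scene worn_corner [([276.7, 223.3], 0.65, [0.5828, -0.0563])]
scene wedge [([212.5, 212.9], 0.92, [0.472, 0.1374])]
scene heel [([204.8, 199.2], 0.95, [0.4728, 0.1999])]
scene pill_bottle [([279.3, 188.8], 0.83, [0.7078, 0.1552]), ([274.4, 257.8], 0.26, [0.5376, -0.1253])]
scene salt_drum [([228.6, 237.7], 0.76, [0.4677, 0.0072])]
scene pepper_mill [([209.5, 267.2], 0.73, [0.3804, -0.0762])]
1.4
```

View pics/topz.png

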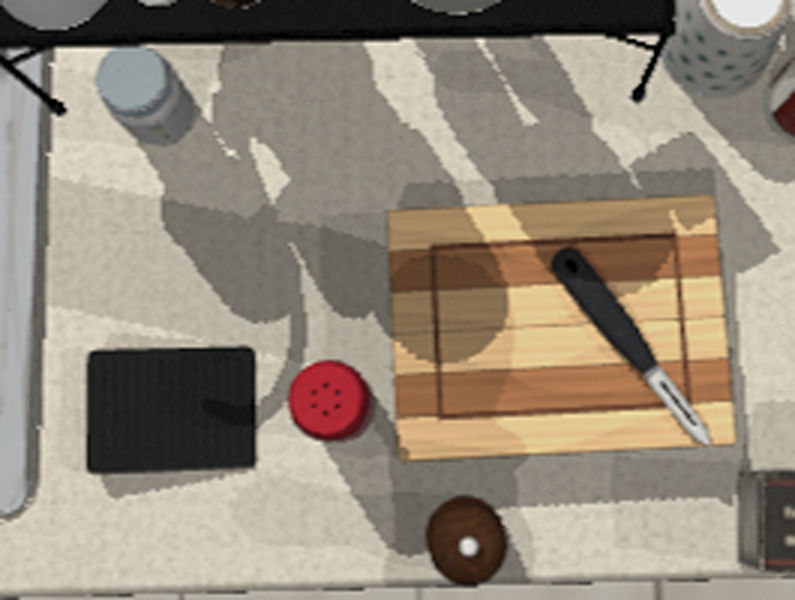

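Run:
```python
from h import *
k=r.calibration("top")
z=lambda u,v:(130+(u+.5)/3-.5,130+(v+.5)/3-.5)
B=[z(*p) for p in [(388,211),(714,197),(735,442),(401,460)]]
loc=np.array([[90,120],[90,-120],[-90,-120],[-90,120]])/1e3
P=np.array([onz("top",p,.048,k)[:2] for p in B]); print("block corners",P)
def fit(loc,P):
    lc=loc-loc.mean(0);pc=P-P.mean(0);a=np.arctan2((lc[:,0]*pc[:,1]-lc[:,1]*pc[:,0]).sum(),(lc*pc).sum())
    R=np.array([[np.cos(a),-np.sin(a)],[np.sin(a),np.cos(a)]]); t=P.mean(0)-R@loc.mean(0); return t,a,R,(loc@R.T+t-P)
t,a,R,e=fit(loc,P); print("block",t,a,"res",e.round(4).tolist()); print("foot",t+R@[.07,.095])
W=[(z(89,351),.024),(z(90,472),.024),(z(255,466),.003),(z(254,347),.003)]
P=np.array([onz("top",p,h,k)[:2] for p,h in W]); print("wedge corners",P)
loc=np.array([[-60,45],[-60,-45],[60,-45],[60,45]])/1e3
t,a,R,e=fit(loc,P);print("wedge",t,a,e.round(4).tolist())
# drum top
print("drum top",onz("top",z(330,401),.111,k),"mill top",onz("top",z(467,540),.15,k),"pill top",onz("top",z(134,80),.096,k))
print("sink rim",onz("top",z(45,300),0,k),onz("top",z(40,100),0,k), onz("top",z(20,500),0,k))
print("leg",onz("top",z(60,108),0,k),onz("top",z(638,97),0,k))
for h in (.1,.15,.2,.25): print("shelf edge",h,onz("top",z(30,47),h,k),onz("top",z(670,33),h,k))
for p in ([0,0,0],): pass
```

```text
block corners [[ 0.6101 -0.0251]
 [ 0.6145 -0.2629]
 [ 0.438  -0.2664]
 [ 0.4316 -0.0311]]
block [ 0.5235 -0.1464] 0.024206346489262516 res [[0.0005, 0.0009], [0.002, -0.0013], [-0.0015, -0.0021], [-0.001, 0.0025]]
foot [ 0.5912 -0.0497]
wedge corners [[0.516  0.1965]
 [0.4289 0.1936]
 [0.4299 0.0782]
 [0.5178 0.0791]]
wedge [0.4732 0.1369] -1.5553628736516498 [[0.0012, 0.0011], [-0.0016, 0.0025], [-0.0008, -0.0021], [0.0013, -0.0015]]
drum top [0.4711 0.0125 0.111 ] mill top [ 0.3827 -0.0741  0.15  ] pill top [0.6982 0.1488 0.096 ]
sink rim [0.5577 0.2377 0.    ] [0.715  0.2465 0.    ] [0.4098 0.2515 0.    ]
leg [0.7081 0.2307 0.    ] [ 0.7057 -0.2198  0.    ]
shelf edge 0.1 [0.7227 0.2208 0.1   ] [ 0.7218 -0.2273  0.1   ]
shelf edge 0.15 [0.7049 0.2034 0.15  ] [ 0.7041 -0.2171  0.15  ]
shelf edge 0.2 [0.6871 0.186  0.2   ] [ 0.6863 -0.2068  0.2   ]
shelf edge 0.25 [0.6693 0.1685 0.25  ] [ 0.6686 -0.1966  0.25  ]
```

>>> arm_command(series=[{"gripper": 0.05,"yaw": -0.1485},{"gripper": 0.05,"yaw": -0.1485},{"gripper": 0.05,"yaw": -0.1485},{"gripper": 0.05,"tx": -0.043,"ty": 0.02},{"gripper": 0.05,"tx": -0.043,"ty": 0.02},{"gripper": 0.05,"tx": -0.043,"ty": 0.02},{"gripper": 0.05,"tx": -0.043,"ty": 0.02},{"gripper": 0.05,"tx": -0.043,"ty": 0.02},{"gripper": 0.05,"tx": -0.043,"ty": 0.02},{"gripper": 0.05,"tx": -0.043,"ty": 0.02},{"gripper": 0.05,"tx": -0.043,"ty": 0.02},{"gripper": 0.05}])

```text
$.series[0]: bad value
```

>>> arm_command(series=[{"gripper": 0.05,"tx": 0,"ty": 0,"tz": 0,"yaw": -0.1485},{"gripper": 0.05,"tx": 0,"ty": 0,"tz": 0,"yaw": -0.1485},{"gripper": 0.05,"tx": 0,"ty": 0,"tz": 0,"yaw": -0.1485},{"gripper": 0.05,"tx": -0.043,"ty": 0.02,"tz": 0,"yaw": 0},{"gripper": 0.05,"tx": -0.043,"ty": 0.02,"tz": 0,"yaw": 0},{"gripper": 0.05,"tx": -0.043,"ty": 0.02,"tz": 0,"yaw": 0},{"gripper": 0.05,"tx": -0.043,"ty": 0.02,"tz": 0,"yaw": 0},{"gripper": 0.05,"tx": -0.043,"ty": 0.02,"tz": 0,"yaw": 0},{"gripper": 0.05,"tx": -0.043,"ty": 0.02,"tz": 0,"yaw": 0},{"gripper": 0.05,"tx": -0.043,"ty": 0.02,"tz": 0,"yaw": 0},{"gripper": 0.05,"tx": -0.043,"ty": 0.02,"tz": 0,"yaw": 0},{"gripper": 0.05,"tx": 0,"ty": 0,"tz": 0,"yaw": 0}])

```text
time_s: 2.6
tcp_pos: [0.3992, 0.147, 0.2539]
tcp_rot: [[0.008, 1.0, 0.003], [1.0, -0.008, -0.003], [-0.003, 0.003, -1.0]]
contact_force: [-0.3, 0.3, 0.3]
finger_gap: 0.0499
```

>>> arm_command(series=[{"gripper": 0.05,"tx": 0.005,"ty": -0.006,"tz": 0.045,"yaw": 0},{"gripper": 0.05,"tx": 0,"ty": 0,"tz": 0.045,"yaw": 0},{"gripper": 0.05,"tx": 0,"ty": 0,"tz": 0.045,"yaw": 0},{"gripper": 0.05,"tx": 0,"ty": 0,"tz": 0.045,"yaw": 0},{"gripper": 0.05,"tx": 0,"ty": 0,"tz": 0.014,"yaw": 0},{"gripper": 0.05,"tx": 0,"ty": 0,"tz": 0,"yaw": 0}])

```text
time_s: 3.2
tcp_pos: [0.3877, 0.159, 0.057]
tcp_rot: [[-0.006, 1.0, -0.006], [1.0, 0.006, -0.003], [-0.003, -0.006, -1.0]]
contact_force: [-0.5, -0.4, 0.6]
finger_gap: 0.0498
```

Run:
```python
from h import *
for c in ["top","wrist","scene"]:
    im=r.grab_frame(c); cv2.imwrite(f"pics/{c}1.png",im)
s=r.observe();print(s["time_s"],s["tcp_pos"],s["contact_force"],r.tcp_to_tips)
print(r.calibration("wrist"))
im=cv2.imread("pics/top1.png"); cv2.imwrite("pics/top1z.png",cv2.resize(im[130:330,130:395],None,fx=3,fy=3,interpolation=cv2.INTER_CUBIC))
```

```text
3.35 [0.3913 0.1604 0.0605] [-0.9583 -0.3155  0.401 ] 0.022
{'intrinsics': array([[306.0753,   0.    , 278.3948],
       [  0.    , 306.0753, 206.6388],
       [  0.    ,   0.    ,   1.    ]]), 'extrinsics': array([[-0.0053, -0.95  , -0.3121,  0.3113],
       [ 1.    , -0.0044, -0.0034,  0.1605],
       [ 0.0018, -0.3121,  0.95  ,  0.1803],
       [ 0.    ,  0.    ,  0.    ,  1.    ]])}
```

View pics/top1z.png

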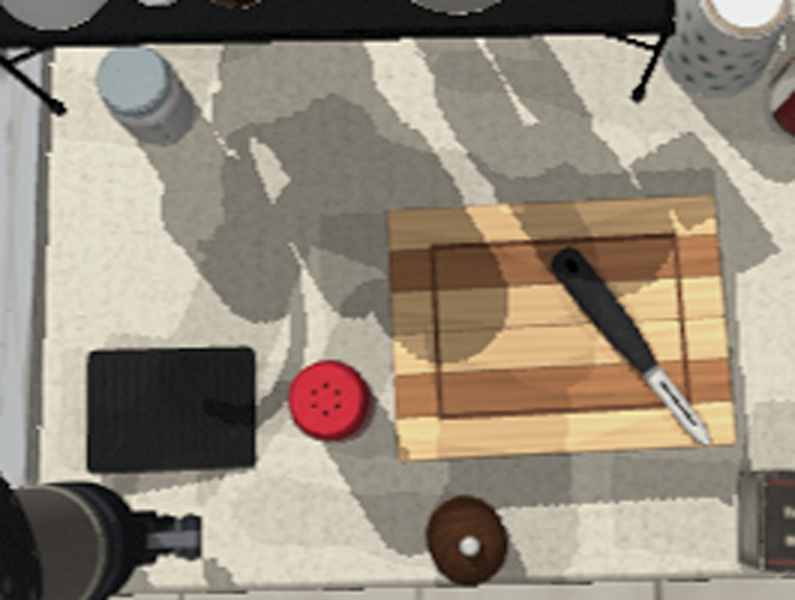

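View pics/wrist1.png

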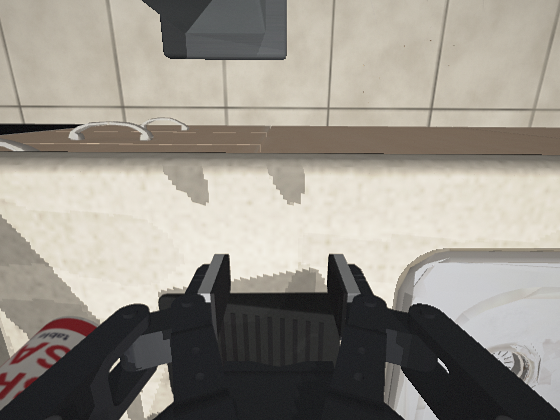

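View pics/scene1.png

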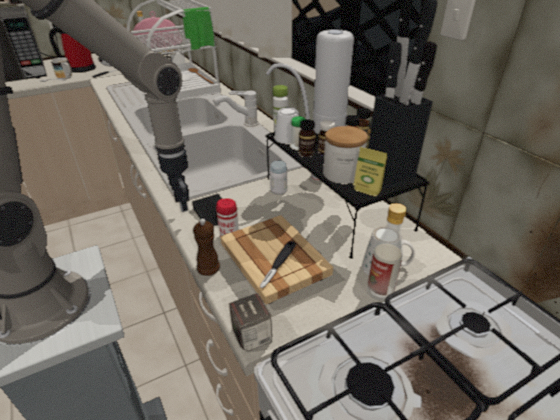

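>>> arm_command(series=[{"gripper": 0.05,"tx": -0.008,"ty": 0,"tz": 0.012,"yaw": 0},{"gripper": 0.05,"tx": 0,"ty": 0,"tz": 0.012,"yaw": 0},{"gripper": 0.05,"tx": 0,"ty": 0,"tz": 0.006,"yaw": 0},{"gripper": 0.05,"tx": 0,"ty": 0,"tz": 0.003,"yaw": 0},{"gripper": 0.05,"tx": 0,"ty": 0,"tz": 0,"yaw": 0}])

```text
time_s: 3.85
tcp_pos: [0.3906, 0.152, 0.0268]
tcp_rot: [[-0.006, 1.0, 0.001], [1.0, 0.006, 0.001], [0.001, 0.001, -1.0]]
contact_force: [-0.1, 0.5, 0.0]
finger_gap: 0.0502
```

Run:
```python
from h import *
for c in ["wrist","scene"]:
    im=r.grab_frame(c); cv2.imwrite(f"pics/{c}2.png",im)
s=r.observe();print(s["time_s"],s["tcp_pos"],s["contact_force"],s["tcp_rot"])
im=cv2.imread("pics/scene2.png"); cv2.imwrite("pics/scene2z.png",cv2.resize(im[150:300,120:320],None,fx=4,fy=4,interpolation=cv2.INTER_CUBIC))
```

```text
3.95 [0.3907 0.152  0.0269] [ 0.1293 -0.0151 -0.8913] [[-0.0061  1.      0.0013]
 [ 1.      0.0061  0.0007]
 [ 0.0007  0.0013 -1.    ]]
```

View pics/wrist2.png

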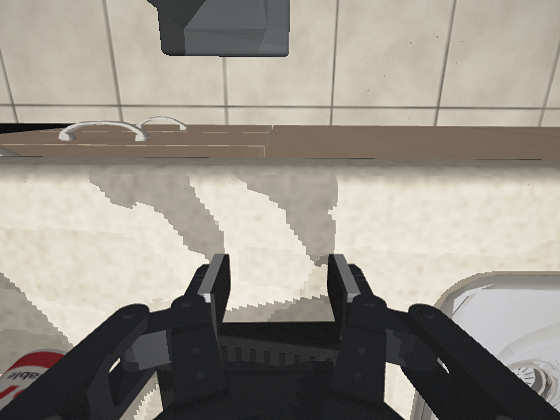

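View pics/scene2z.png

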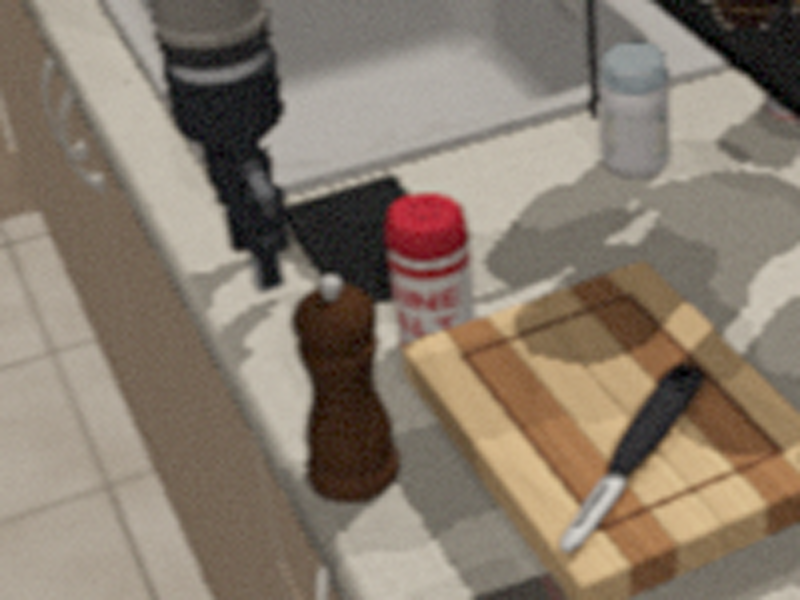

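>>> arm_command(series=[{"gripper": 0.05,"tx": 0,"ty": 0,"tz": 0.002,"yaw": 0},{"gripper": 0.05,"tx": 0,"ty": 0.01,"tz": 0,"yaw": 0},{"gripper": 0.05,"tx": 0,"ty": 0.008,"tz": 0,"yaw": 0},{"gripper": 0.05,"tx": 0,"ty": 0.005,"tz": 0,"yaw": 0},{"gripper": 0.05,"tx": 0,"ty": 0.005,"tz": 0,"yaw": 0},{"gripper": 0.05,"tx": 0,"ty": 0.005,"tz": 0,"yaw": 0},{"gripper": 0.05,"tx": 0,"ty": 0.005,"tz": 0,"yaw": 0},{"gripper": 0.05,"tx": 0,"ty": 0.005,"tz": 0,"yaw": 0},{"gripper": 0.05,"tx": 0,"ty": 0,"tz": 0,"yaw": 0}])

```text
time_s: 4.85
tcp_pos: [0.4344, 0.1518, 0.0244]
tcp_rot: [[-0.005, 1.0, 0.002], [1.0, 0.005, 0.0], [0.0, 0.002, -1.0]]
contact_force: [0.8, -0.4, 0.1]
finger_gap: 0.0497
```

```bash
cat > look.py <<'E'
from h import *
import sys
n=sys.argv[1]
im=r.grab_frame("top"); cv2.imwrite(f"pics/t{n}.png",cv2.resize(im[130:330,130:395],None,fx=3,fy=3,interpolation=cv2.INTER_CUBIC))
s=r.observe();print(s["time_s"],s["tcp_pos"],s["contact_force"],s["finger_gap"])
E
python3 look.py 3
```

```text
4.9 [0.4339 0.1518 0.0244] [-0.3761  0.8041  0.2964] 0.04979334830633669
```

View pics/t3.png

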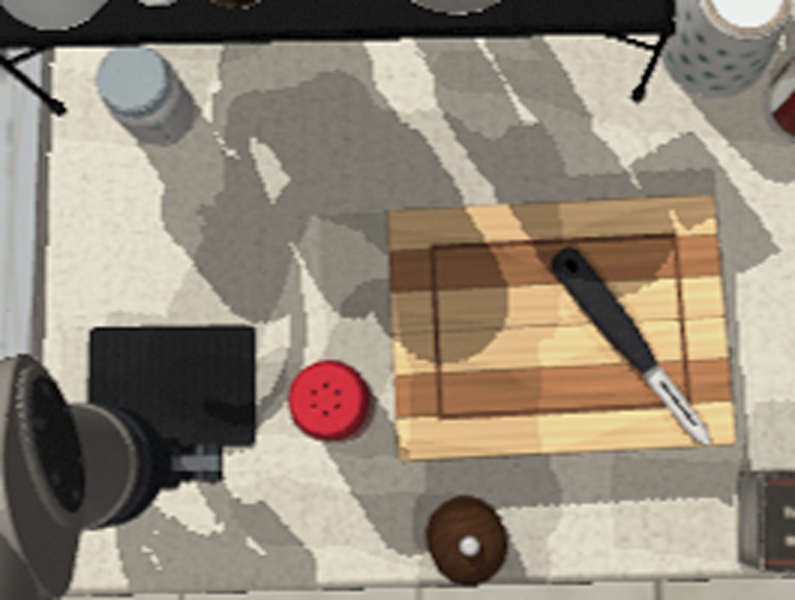

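>>> arm_command(series=[{"gripper": 0.05,"tx": 0,"ty": 0.006,"tz": 0,"yaw": 0},{"gripper": 0.05,"tx": 0,"ty": 0.008,"tz": 0,"yaw": 0},{"gripper": 0.05,"tx": 0,"ty": 0.008,"tz": 0,"yaw": 0},{"gripper": 0.05,"tx": 0,"ty": 0.008,"tz": 0,"yaw": 0},{"gripper": 0.05,"tx": 0,"ty": 0.008,"tz": 0,"yaw": 0},{"gripper": 0.05,"tx": 0,"ty": 0.008,"tz": 0,"yaw": 0},{"gripper": 0.05,"tx": 0,"ty": 0.008,"tz": 0,"yaw": 0},{"gripper": 0.05,"tx": 0,"ty": 0.008,"tz": 0,"yaw": 0},{"gripper": 0.05,"tx": 0,"ty": 0.006,"tz": 0,"yaw": 0},{"gripper": 0.05,"tx": 0,"ty": 0.004,"tz": 0,"yaw": 0},{"gripper": 0.05,"tx": 0,"ty": 0.002,"tz": 0,"yaw": 0},{"gripper": 0.05,"tx": 0,"ty": 0,"tz": 0,"yaw": 0}])

```text
time_s: 6.1
tcp_pos: [0.5075, 0.1522, 0.0243]
tcp_rot: [[-0.006, 1.0, 0.001], [1.0, 0.006, -0.0], [-0.0, 0.001, -1.0]]
contact_force: [-0.8, 0.2, -0.3]
finger_gap: 0.0501
```

```bash
python3 look.py 4
```

```text
6.15 [0.5074 0.1523 0.0243] [-1.1709  0.2823 -0.4277] 0.05007767019380002
```

View pics/t4.png

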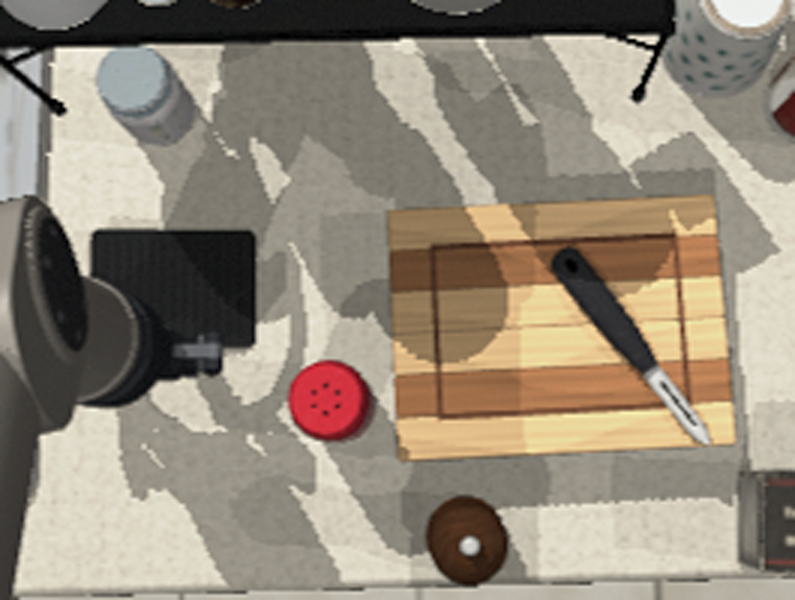

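>>> arm_command(series=[{"gripper": 0.05,"tx": 0,"ty": 0.005,"tz": 0,"yaw": 0},{"gripper": 0.05,"tx": 0,"ty": 0.007,"tz": 0,"yaw": 0},{"gripper": 0.05,"tx": 0,"ty": 0.007,"tz": 0,"yaw": 0},{"gripper": 0.05,"tx": 0,"ty": 0.005,"tz": 0,"yaw": 0},{"gripper": 0.05,"tx": 0,"ty": 0.003,"tz": 0,"yaw": 0},{"gripper": 0.05,"tx": 0,"ty": 0.001,"tz": 0,"yaw": 0},{"gripper": 0.05,"tx": 0,"ty": 0,"tz": 0,"yaw": 0},{"gripper": 0.05,"tx": 0,"ty": -0.008,"tz": 0,"yaw": 0},{"gripper": 0.05,"tx": 0,"ty": -0.015,"tz": 0,"yaw": 0},{"gripper": 0.05,"tx": 0,"ty": 0,"tz": -0.03,"yaw": 0},{"gripper": 0.05,"tx": 0,"ty": 0,"tz": -0.03,"yaw": 0},{"gripper": 0.05,"tx": 0,"ty": 0,"tz": -0.04,"yaw": 0}])

```text
time_s: 7.35
tcp_pos: [0.5099, 0.152, 0.124]
tcp_rot: [[-0.006, 1.0, -0.004], [1.0, 0.006, -0.001], [-0.001, -0.004, -1.0]]
contact_force: [0.3, 0.5, -0.8]
finger_gap: 0.0498
```

```bash
python3 look.py 5
```

```text
7.4 [0.5153 0.1534 0.1319] [1.2783 0.8073 3.0046] 0.049904325007295205
```

View pics/t5.png

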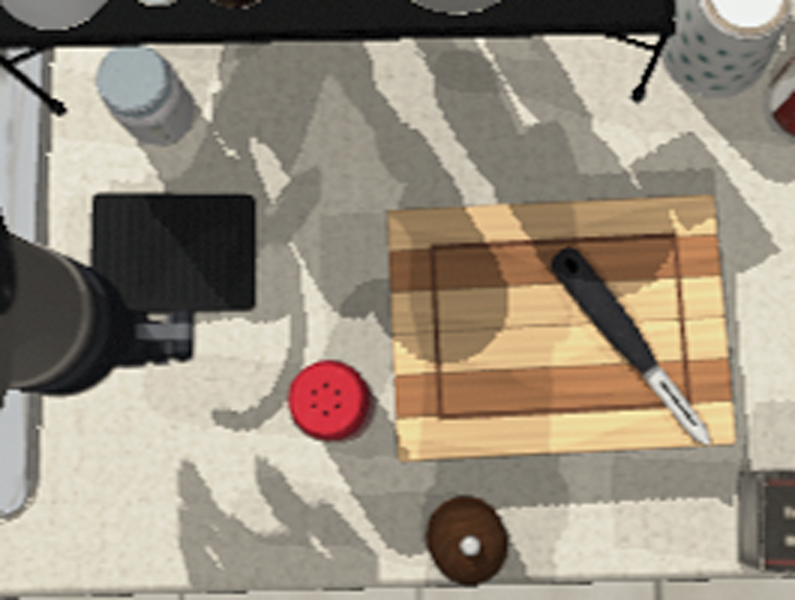

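Run:
```python
from h import *
k=r.calibration("top")
z=lambda u,v:(130+(u+.5)/3-.5,130+(v+.5)/3-.5)
W=[(z(93,195),.024),(z(94,311),.024),(z(255,310),.003),(z(254,194),.003)]
P=np.array([onz("top",p,h,k)[:2] for p,h in W]); print(P, P.mean(0))
print(np.arctan2(*(P[3]-P[0])[::-1]),np.arctan2(*(P[2]-P[3])[::-1]))
a=r.pinpoint("top","wedge"); print([(d["position"],d["conf"],onz("top",d["position"],0)) for d in a[:2]])
a=r.pinpoint("top","heel"); print([(d["position"],d["conf"],onz("top",d["position"],.012)) for d in a[:2]])
```

```text
[[0.6328 0.1964]
 [0.5454 0.1935]
 [0.5457 0.0784]
 [0.6352 0.0793]] [0.5898 0.1369]
-1.5505514278844892 -3.131732512100763
[([188.0, 214.7], 0.88, array([0.5897, 0.1398, 0.    ]))]
[([161.4, 216.1], 0.89, array([0.586, 0.197, 0.012]))]
```

>>> arm_command(series=[{"gripper": 0.05,"tx": 0,"ty": 0,"tz": 0,"yaw": 0.1425},{"gripper": 0.05,"tx": 0,"ty": 0,"tz": 0,"yaw": 0.1425},{"gripper": 0.05,"tx": 0,"ty": 0,"tz": 0,"yaw": 0.1425},{"gripper": 0.05,"tx": 0,"ty": 0,"tz": 0,"yaw": 0.1425},{"gripper": 0.05,"tx": 0,"ty": 0,"tz": 0,"yaw": 0.1425},{"gripper": 0.05,"tx": 0,"ty": 0,"tz": 0,"yaw": 0.1425},{"gripper": 0.05,"tx": 0,"ty": 0,"tz": 0,"yaw": 0.1425},{"gripper": 0.05,"tx": 0,"ty": 0,"tz": 0,"yaw": 0.1425},{"gripper": 0.05,"tx": 0,"ty": 0,"tz": 0,"yaw": 0.1425},{"gripper": 0.05,"tx": 0,"ty": 0,"tz": 0,"yaw": 0.1425},{"gripper": 0.05,"tx": 0,"ty": 0,"tz": 0,"yaw": 0.142},{"gripper": 0.05,"tx": 0,"ty": 0,"tz": 0,"yaw": 0}])

```text
time_s: 8.7
tcp_pos: [0.5107, 0.1521, 0.1229]
tcp_rot: [[1.0, 0.01, -0.003], [0.01, -1.0, -0.001], [-0.003, 0.001, -1.0]]
contact_force: [-0.6, 0.2, 0.3]
finger_gap: 0.0503
```

>>> arm_command(series=[{"gripper": 0.05,"tx": 0,"ty": -0.035,"tz": 0,"yaw": 0},{"gripper": 0.05,"tx": 0.025,"ty": -0.035,"tz": 0,"yaw": 0},{"gripper": 0.05,"tx": 0.027,"ty": 0,"tz": 0,"yaw": 0},{"gripper": 0.05,"tx": 0.027,"ty": 0,"tz": 0,"yaw": 0},{"gripper": 0.05,"tx": 0,"ty": 0,"tz": 0.03,"yaw": 0},{"gripper": 0.05,"tx": 0,"ty": 0,"tz": 0.025,"yaw": 0},{"gripper": 0.05,"tx": 0,"ty": 0,"tz": 0,"yaw": 0}])

```text
time_s: 9.4
tcp_pos: [0.5864, 0.222, 0.0642]
tcp_rot: [[1.0, 0.012, -0.01], [0.012, -1.0, -0.003], [-0.01, 0.003, -1.0]]
contact_force: [-0.6, -0.6, -0.5]
finger_gap: 0.0502
```

```bash
python3 look.py 6
python3 - <<'E'
from h import *
cv2.imwrite("pics/w6.png",r.grab_frame("wrist"))
print(r.observe()["tcp_pos"],r.observe()["time_s"])
E
```

```text
9.45 [0.588  0.2225 0.0666] [0.3093 0.2775 0.4442] 0.04976831565709879
[0.5897 0.2228 0.0686] 9.5
```

View pics/t6.png

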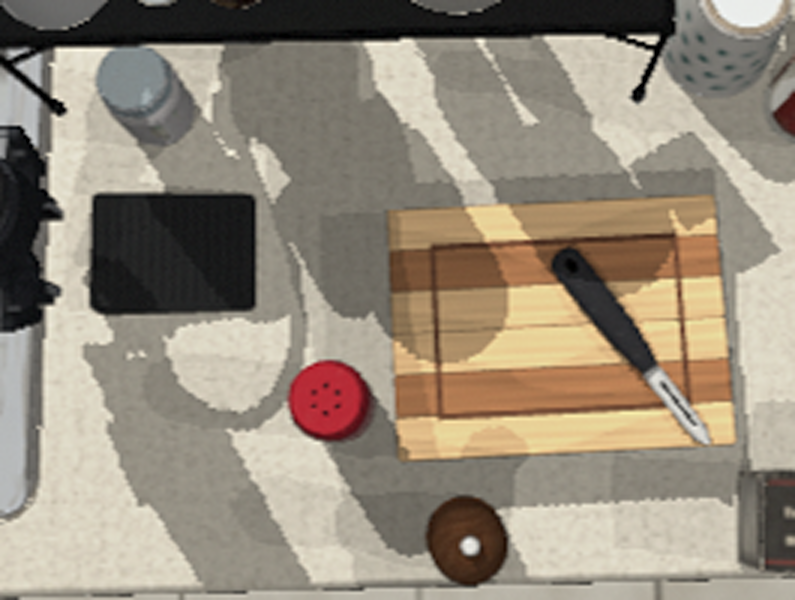

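View pics/w6.png

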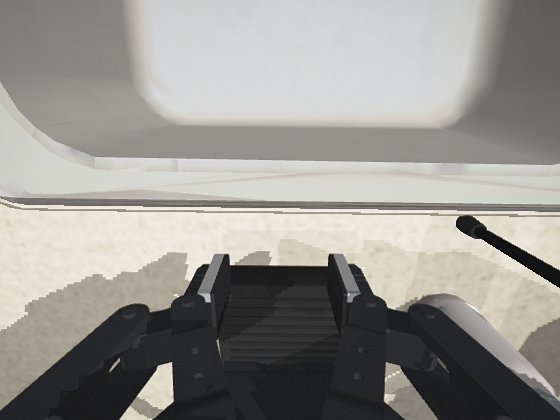

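Run:
```python
from h import *
k=r.calibration("top")
z=lambda u,v:(130+(u+.5)/3-.5,130+(v+.5)/3-.5)
for h in (.08,.1,.13,.16): print(h,onz("top",z(35,128),h,k),onz("top",z(58,212),h,k),onz("top",z(55,292),h,k),onz("top",z(38,328),h,k))
print(onz("top",z(90,250),.024,k))
```

```text
0.08 [0.6698 0.2223 0.08  ] [0.6087 0.2042 0.08  ] [0.5523 0.2047 0.08  ] [0.5276 0.2156 0.08  ]
0.1 [0.6641 0.2154 0.1   ] [0.6045 0.1978 0.1   ] [0.5494 0.1983 0.1   ] [0.5253 0.2089 0.1   ]
0.13 [0.6556 0.2052 0.13  ] [0.5982 0.1882 0.13  ] [0.5452 0.1886 0.13  ] [0.522  0.1989 0.13  ]
0.16 [0.6471 0.1949 0.16  ] [0.5919 0.1786 0.16  ] [0.5409 0.179  0.16  ] [0.5186 0.1889 0.16  ]
[0.5911 0.1976 0.024 ]
```

>>> arm_command(series=[{"gripper": 0.02,"tx": 0,"ty": 0,"tz": 0,"yaw": 0},{"gripper": 0.02,"tx": 0,"ty": 0,"tz": 0,"yaw": 0},{"gripper": 0.02,"tx": 0,"ty": 0,"tz": 0,"yaw": 0},{"gripper": 0.02,"tx": 0,"ty": 0,"tz": 0,"yaw": 0}])

```text
time_s: 9.9
tcp_pos: [0.5909, 0.2233, 0.0702]
tcp_rot: [[1.0, 0.01, 0.001], [0.01, -1.0, 0.001], [0.001, -0.001, -1.0]]
contact_force: [0.2, 0.8, 0.3]
finger_gap: 0.0197
```

```bash
python3 look.py 7
python3 - <<'E'
from h import *
cv2.imwrite("pics/w7.png",r.grab_frame("wrist"))
print(r.observe()["tcp_pos"],r.observe()["time_s"],r.observe()["joint_pos"])
E
```

```text
9.95 [0.5907 0.2232 0.0699] [-0.2038  0.8464  0.4116] 0.020007942313912643
[0.5906 0.2232 0.0698] 10.0 [-0.7192  0.668   0.5117  1.5208 -0.3582  1.0464 -0.1091]
```

View pics/t7.png

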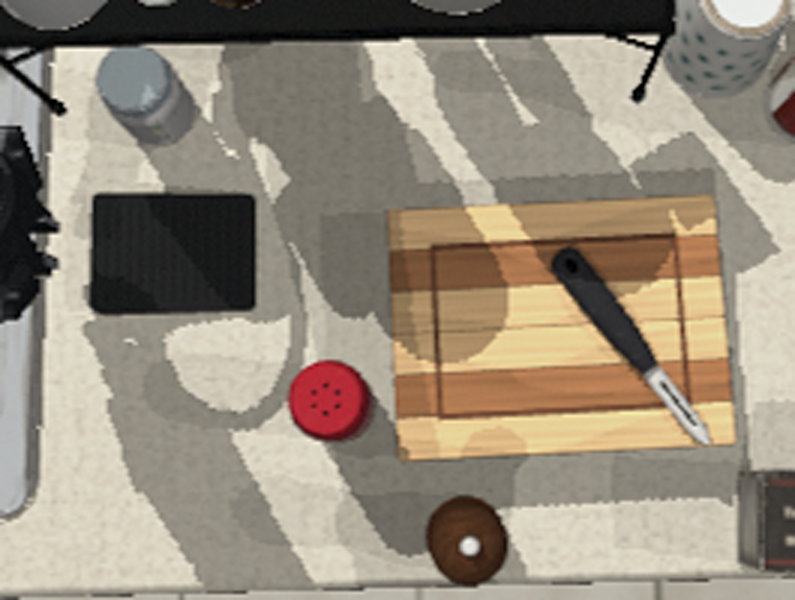

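View pics/w7.png

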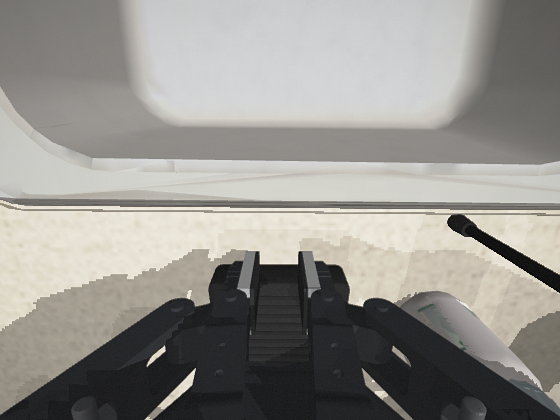

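>>> arm_command(series=[{"gripper": 0.02,"tx": -0.003,"ty": 0,"tz": 0.015,"yaw": 0},{"gripper": 0.02,"tx": 0,"ty": 0,"tz": 0.015,"yaw": 0},{"gripper": 0.02,"tx": 0,"ty": 0,"tz": 0.01,"yaw": 0},{"gripper": 0.02,"tx": 0,"ty": 0,"tz": 0,"yaw": 0},{"gripper": 0.02,"tx": 0,"ty": 0.005,"tz": 0,"yaw": 0},{"gripper": 0.02,"tx": 0,"ty": 0.005,"tz": 0,"yaw": 0},{"gripper": 0.02,"tx": 0,"ty": 0.005,"tz": 0,"yaw": 0},{"gripper": 0.02,"tx": 0,"ty": 0.005,"tz": 0,"yaw": 0},{"gripper": 0.02,"tx": 0,"ty": 0.005,"tz": 0,"yaw": 0},{"gripper": 0.02,"tx": 0,"ty": 0,"tz": 0,"yaw": 0}])

```text
time_s: 11.0
tcp_pos: [0.5881, 0.1967, 0.0298]
tcp_rot: [[1.0, 0.008, 0.001], [0.008, -1.0, -0.001], [0.001, 0.001, -1.0]]
contact_force: [1.1, 0.4, 0.6]
finger_gap: 0.0196
```

```bash
python3 look.py 8
python3 - <<'E'
from h import *
im=r.grab_frame("scene");cv2.imwrite("pics/s8.png",cv2.resize(im[100:300,120:320],None,fx=3,fy=3,interpolation=cv2.INTER_CUBIC))
E
```

```text
11.05 [0.5879 0.1971 0.0296] [-0.6306 -0.2542 -1.1457] 0.020072670854699076
```

View pics/t8.png

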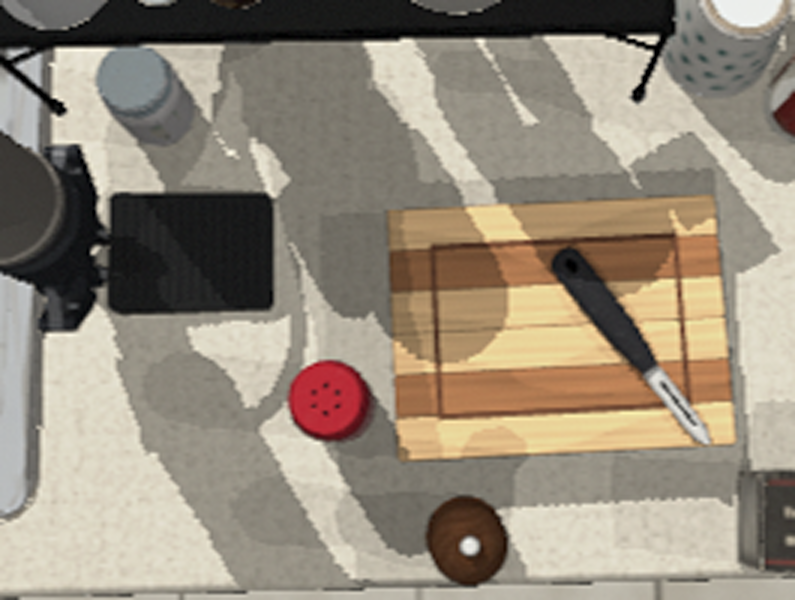

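View pics/s8.png

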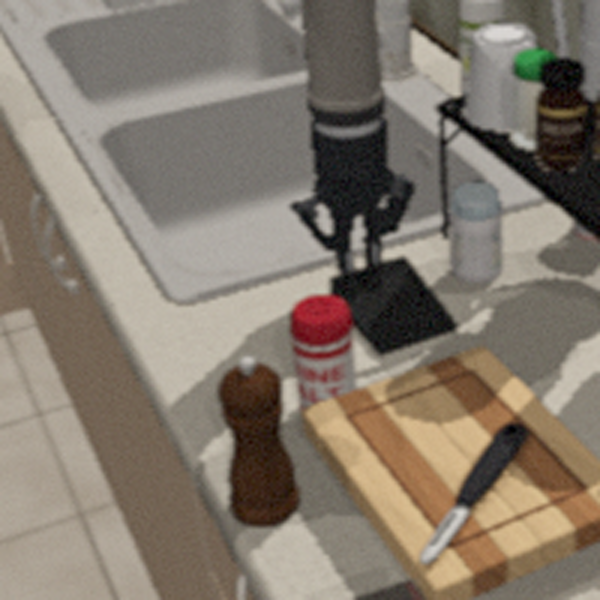

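>>> arm_command(series=[{"gripper": 0.02,"tx": 0,"ty": 0.005,"tz": 0,"yaw": 0},{"gripper": 0.02,"tx": 0,"ty": 0.008,"tz": 0,"yaw": 0},{"gripper": 0.02,"tx": 0,"ty": 0.008,"tz": 0,"yaw": 0},{"gripper": 0.02,"tx": 0,"ty": 0.008,"tz": 0,"yaw": 0},{"gripper": 0.02,"tx": 0,"ty": 0.008,"tz": 0,"yaw": 0},{"gripper": 0.02,"tx": 0,"ty": 0.008,"tz": 0,"yaw": 0},{"gripper": 0.02,"tx": 0,"ty": 0.006,"tz": 0,"yaw": 0},{"gripper": 0.02,"tx": 0,"ty": 0.004,"tz": 0,"yaw": 0},{"gripper": 0.02,"tx": 0,"ty": 0.002,"tz": 0,"yaw": 0},{"gripper": 0.02,"tx": 0,"ty": 0,"tz": 0,"yaw": 0}])

```text
time_s: 12.1
tcp_pos: [0.5884, 0.1407, 0.0294]
tcp_rot: [[1.0, 0.009, 0.0], [0.009, -1.0, -0.0], [0.0, 0.0, -1.0]]
contact_force: [-0.1, 0.4, 0.0]
finger_gap: 0.0199
```

```bash
python3 look.py 9
```

```text
12.15 [0.5883 0.141  0.0294] [0.3964 0.2496 0.2945] 0.019865452767957387
```

View pics/t9.png

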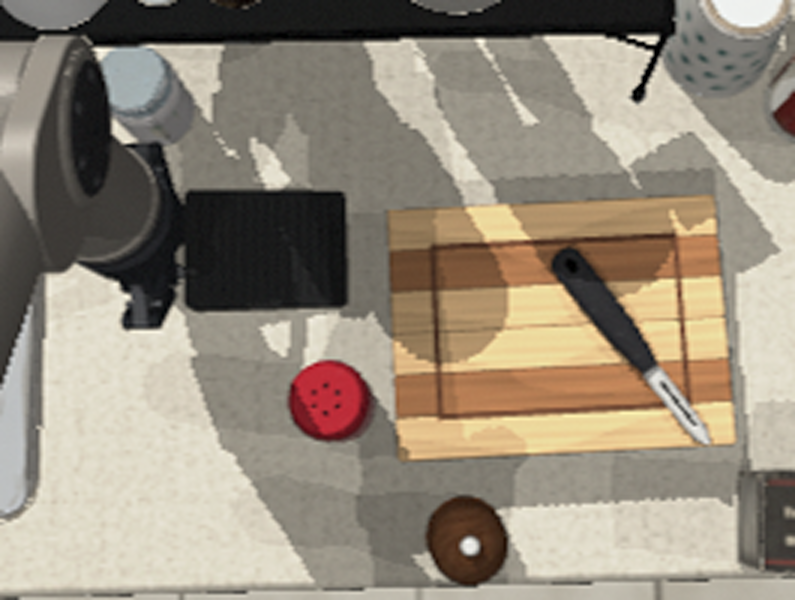

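>>> arm_command(series=[{"gripper": 0.02,"tx": 0,"ty": 0.005,"tz": 0,"yaw": 0},{"gripper": 0.02,"tx": 0,"ty": 0.008,"tz": 0,"yaw": 0},{"gripper": 0.02,"tx": 0,"ty": 0.008,"tz": 0,"yaw": 0},{"gripper": 0.02,"tx": 0,"ty": 0.008,"tz": 0,"yaw": 0},{"gripper": 0.02,"tx": 0,"ty": 0.008,"tz": 0,"yaw": 0},{"gripper": 0.02,"tx": 0,"ty": 0.008,"tz": 0,"yaw": 0},{"gripper": 0.02,"tx": 0,"ty": 0.007,"tz": 0,"yaw": 0},{"gripper": 0.02,"tx": 0,"ty": 0.005,"tz": 0,"yaw": 0},{"gripper": 0.02,"tx": 0,"ty": 0.003,"tz": 0,"yaw": 0},{"gripper": 0.02,"tx": 0,"ty": 0.001,"tz": 0,"yaw": 0},{"gripper": 0.02,"tx": 0,"ty": 0,"tz": 0,"yaw": 0}])

```text
time_s: 13.25
tcp_pos: [0.5889, 0.08, 0.0294]
tcp_rot: [[1.0, 0.01, 0.0], [0.01, -1.0, -0.0], [0.0, 0.0, -1.0]]
contact_force: [-0.2, -0.4, 0.4]
finger_gap: 0.0197
```

```bash
python3 look.py 10
```

```text
13.3 [0.5889 0.0802 0.0293] [-0.6669  0.2523 -0.4409] 0.020007909713808912
```

View pics/t10.png

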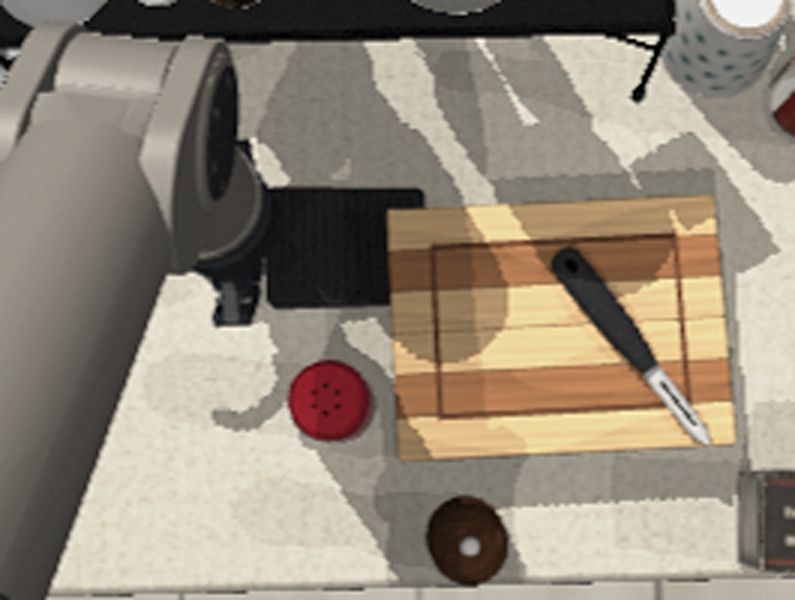

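>>> arm_command(series=[{"gripper": 0.02,"tx": 0,"ty": 0.002,"tz": 0,"yaw": 0},{"gripper": 0.02,"tx": 0,"ty": 0.002,"tz": 0,"yaw": 0},{"gripper": 0.02,"tx": 0,"ty": 0.002,"tz": 0,"yaw": 0},{"gripper": 0.02,"tx": 0,"ty": 0.002,"tz": 0,"yaw": 0},{"gripper": 0.02,"tx": 0,"ty": 0.002,"tz": 0,"yaw": 0}])

```text
time_s: 13.8
tcp_pos: [0.5889, 0.0699, 0.0293]
tcp_rot: [[1.0, 0.01, 0.0], [0.01, -1.0, 0.0], [0.0, -0.0, -1.0]]
contact_force: [-0.4, 0.7, -0.4]
finger_gap: 0.02
```

>>> arm_command(series=[{"gripper": 0.02,"tx": 0,"ty": 0.0015,"tz": 0,"yaw": 0},{"gripper": 0.02,"tx": 0,"ty": 0.0015,"tz": 0,"yaw": 0},{"gripper": 0.02,"tx": 0,"ty": 0.0015,"tz": 0,"yaw": 0}])

```text
time_s: 14.1
tcp_pos: [0.589, 0.0654, 0.0293]
tcp_rot: [[1.0, 0.01, 0.0], [0.01, -1.0, 0.0], [0.0, -0.0, -1.0]]
contact_force: [-0.3, 0.6, -0.3]
finger_gap: 0.0196
```

>>> arm_command(series=[{"gripper": 0.02,"tx": 0,"ty": 0.0015,"tz": 0,"yaw": 0},{"gripper": 0.02,"tx": 0,"ty": 0.0015,"tz": 0,"yaw": 0},{"gripper": 0.02,"tx": 0,"ty": 0.0015,"tz": 0,"yaw": 0}])

```text
time_s: 14.4
tcp_pos: [0.589, 0.0609, 0.0293]
tcp_rot: [[1.0, 0.01, -0.0], [0.01, -1.0, -0.0], [-0.0, 0.0, -1.0]]
contact_force: [0.3, 0.5, -0.9]
finger_gap: 0.0197
```

>>> arm_command(series=[{"gripper": 0.02,"tx": 0,"ty": 0.0015,"tz": 0,"yaw": 0},{"gripper": 0.02,"tx": 0,"ty": 0.0015,"tz": 0,"yaw": 0},{"gripper": 0.02,"tx": 0,"ty": 0.0015,"tz": 0,"yaw": 0}])

```text
time_s: 14.7
tcp_pos: [0.5891, 0.0578, 0.0293]
tcp_rot: [[1.0, 0.01, -0.0], [0.01, -1.0, 0.002], [-0.0, -0.002, -1.0]]
contact_force: [-0.1, 2.9, 0.7]
finger_gap: 0.0202
```

>>> arm_command(series=[{"gripper": 0.02,"tx": 0,"ty": 0.0015,"tz": 0,"yaw": 0},{"gripper": 0.02,"tx": 0,"ty": 0.0015,"tz": 0,"yaw": 0},{"gripper": 0.02,"tx": 0,"ty": 0.0015,"tz": 0,"yaw": 0}])

```text
time_s: 15.0
tcp_pos: [0.589, 0.0564, 0.0293]
tcp_rot: [[1.0, 0.012, -0.0], [0.012, -1.0, 0.006], [-0.0, -0.006, -1.0]]
contact_force: [0.1, 9.4, 1.2]
finger_gap: 0.0201
```

>>> arm_command(series=[{"gripper": 0.02,"tx": 0,"ty": 0,"tz": 0,"yaw": 0},{"gripper": 0.02,"tx": 0,"ty": 0,"tz": 0,"yaw": 0}])

```text
time_s: 15.2
tcp_pos: [0.5889, 0.0563, 0.0293]
tcp_rot: [[1.0, 0.012, -0.0], [0.012, -1.0, 0.005], [-0.0, -0.005, -1.0]]
contact_force: [-1.4, 7.3, 0.3]
finger_gap: 0.0202
```

```bash
python3 look.py 11
```

```text
15.25 [0.589  0.0563 0.0293] [-0.533   6.3022  0.0624] 0.019826430107114584
```

View pics/t11.png

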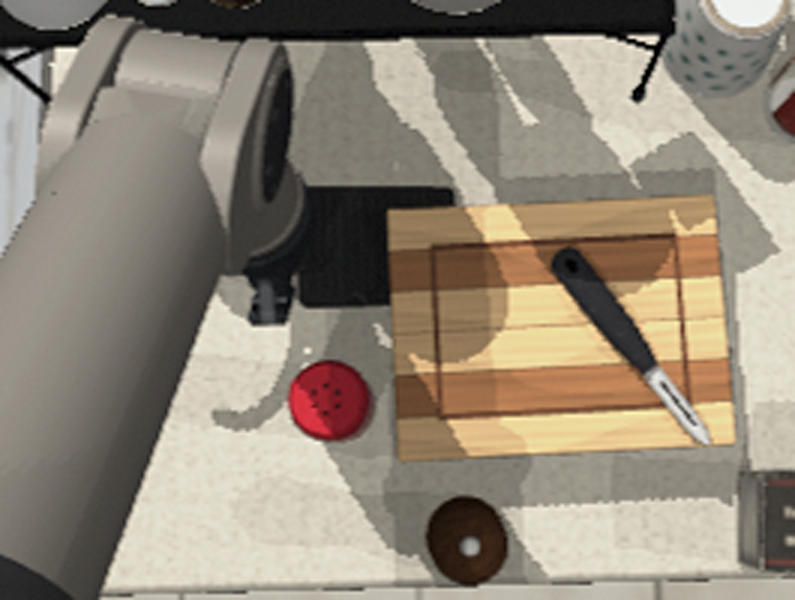

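>>> arm_command(series=[{"gripper": 0.02,"tx": 0,"ty": 0.001,"tz": 0,"yaw": 0},{"gripper": 0.02,"tx": 0,"ty": 0.001,"tz": 0,"yaw": 0},{"gripper": 0.02,"tx": 0,"ty": 0,"tz": 0,"yaw": 0}])

```text
time_s: 15.55
tcp_pos: [0.5889, 0.0559, 0.0294]
tcp_rot: [[1.0, 0.013, -0.001], [0.013, -1.0, 0.007], [-0.001, -0.007, -1.0]]
contact_force: [-0.5, 9.3, 0.7]
finger_gap: 0.0199
```

>>> arm_command(series=[{"gripper": 0.02,"tx": 0,"ty": 0,"tz": 0,"yaw": 0}])

```text
time_s: 15.65
tcp_pos: [0.5889, 0.0559, 0.0294]
tcp_rot: [[1.0, 0.013, -0.001], [0.013, -1.0, 0.007], [-0.001, -0.007, -1.0]]
contact_force: [-0.3, 8.5, 0.3]
finger_gap: 0.0198
```

>>> arm_command(series=[{"gripper": 0.02,"tx": 0,"ty": 0.001,"tz": 0,"yaw": 0},{"gripper": 0.02,"tx": 0,"ty": 0.001,"tz": 0,"yaw": 0},{"gripper": 0.02,"tx": 0,"ty": 0,"tz": 0,"yaw": 0}])

```text
time_s: 15.95
tcp_pos: [0.5889, 0.0555, 0.0294]
tcp_rot: [[1.0, 0.014, -0.001], [0.014, -1.0, 0.009], [-0.001, -0.009, -1.0]]
contact_force: [0.3, 10.5, 1.8]
finger_gap: 0.0199
```

>>> arm_command(series=[{"gripper": 0.02,"tx": 0,"ty": 0.001,"tz": 0,"yaw": 0},{"gripper": 0.02,"tx": 0,"ty": 0,"tz": 0,"yaw": 0}])

```text
time_s: 16.15
tcp_pos: [0.5889, 0.0552, 0.0294]
tcp_rot: [[1.0, 0.015, -0.001], [0.015, -1.0, 0.01], [-0.001, -0.01, -1.0]]
contact_force: [-1.3, 11.3, 1.9]
finger_gap: 0.02
```

>>> arm_command(series=[{"gripper": 0.02,"tx": 0,"ty": 0.001,"tz": 0,"yaw": 0},{"gripper": 0.02,"tx": 0,"ty": 0,"tz": 0,"yaw": 0}])

```text
time_s: 16.35
tcp_pos: [0.5889, 0.0552, 0.0294]
tcp_rot: [[1.0, 0.015, -0.001], [0.015, -1.0, 0.011], [-0.001, -0.011, -1.0]]
contact_force: [-0.5, 13.3, 1.3]
finger_gap: 0.02
```

>>> arm_command(series=[{"gripper": 0.02,"tx": 0,"ty": 0.001,"tz": 0,"yaw": 0},{"gripper": 0.02,"tx": 0,"ty": 0,"tz": 0,"yaw": 0}])

```text
time_s: 16.55
tcp_pos: [0.5888, 0.0549, 0.0294]
tcp_rot: [[1.0, 0.016, -0.001], [0.016, -1.0, 0.012], [-0.001, -0.012, -1.0]]
contact_force: [-1.4, 14.6, 1.9]
finger_gap: 0.0197
```

>>> arm_command(series=[{"gripper": 0.02,"tx": 0,"ty": 0,"tz": 0,"yaw": 0}])

```text
time_s: 16.65
tcp_pos: [0.5889, 0.0549, 0.0294]
tcp_rot: [[1.0, 0.016, -0.001], [0.016, -1.0, 0.012], [-0.001, -0.012, -1.0]]
contact_force: [-0.6, 14.2, 1.6]
finger_gap: 0.0201
```

>>> arm_command(series=[{"gripper": 0.02,"tx": 0,"ty": 0,"tz": 0,"yaw": 0}])

```text
time_s: 16.75
tcp_pos: [0.5889, 0.0549, 0.0294]
tcp_rot: [[1.0, 0.016, -0.001], [0.016, -1.0, 0.012], [-0.001, -0.012, -1.0]]
contact_force: [-1.8, 13.4, 1.3]
finger_gap: 0.0203
```

>>> arm_command(series=[{"gripper": 0.02,"tx": 0,"ty": -0.003,"tz": 0,"yaw": 0},{"gripper": 0.02,"tx": 0,"ty": -0.003,"tz": 0,"yaw": 0},{"gripper": 0.02,"tx": 0,"ty": -0.004,"tz": 0,"yaw": 0},{"gripper": 0.02,"tx": 0,"ty": -0.006,"tz": 0,"yaw": 0},{"gripper": 0.02,"tx": 0,"ty": -0.01,"tz": 0,"yaw": 0},{"gripper": 0.02,"tx": 0,"ty": -0.01,"tz": 0,"yaw": 0},{"gripper": 0.02,"tx": 0,"ty": 0,"tz": 0,"yaw": 0}])

```text
time_s: 17.45
tcp_pos: [0.5888, 0.0837, 0.0291]
tcp_rot: [[1.0, 0.013, -0.0], [0.013, -1.0, 0.001], [-0.0, -0.001, -1.0]]
contact_force: [0.4, 0.6, 0.2]
finger_gap: 0.0196
```

```bash
python3 look.py 12
python3 - <<'E'
from h import *
im=r.grab_frame("scene");cv2.imwrite("pics/s12.png",cv2.resize(im[100:300,170:370],None,fx=3,fy=3,interpolation=cv2.INTER_CUBIC))
E
```

```text
17.5 [0.5888 0.0824 0.0292] [-0.2785 -0.2069  0.1682] 0.020009269997851534
```

View pics/t12.png

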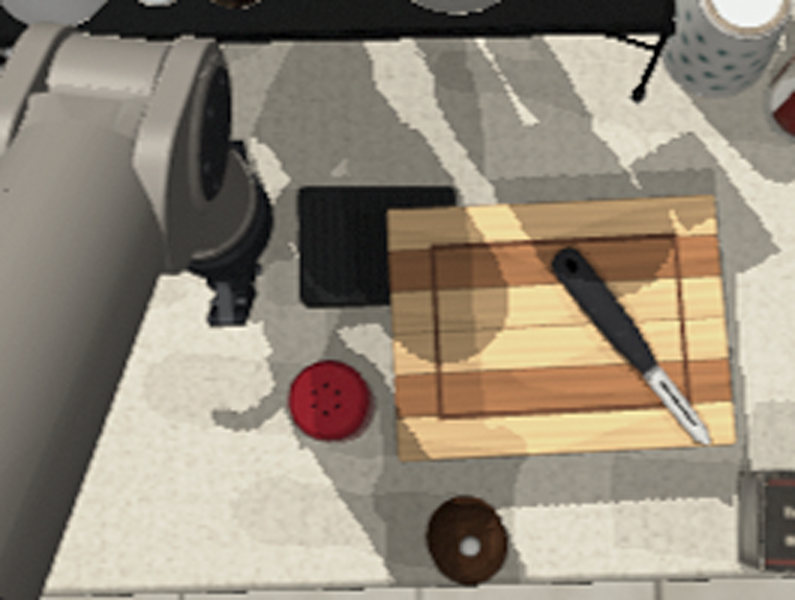

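View pics/s12.png

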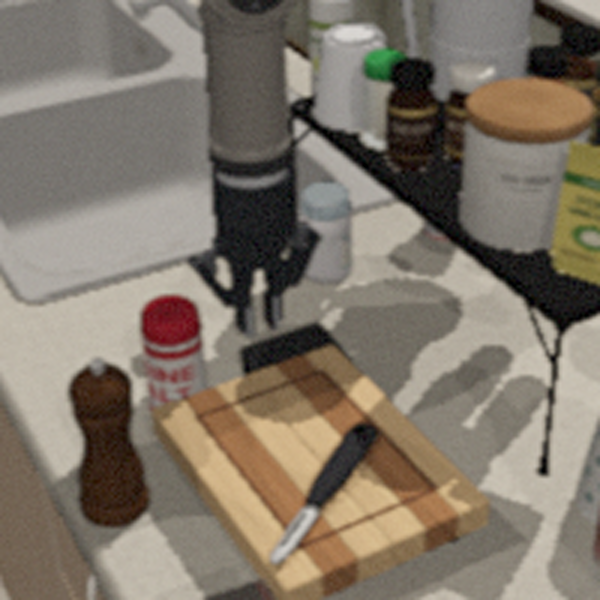

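>>> arm_command(series=[{"gripper": 0,"tx": 0,"ty": 0,"tz": -0.03,"yaw": 0},{"gripper": 0,"tx": 0,"ty": 0,"tz": -0.04,"yaw": 0},{"gripper": 0,"tx": 0,"ty": 0,"tz": -0.03,"yaw": 0},{"gripper": 0,"tx": 0.001,"ty": 0.033,"tz": 0,"yaw": 0},{"gripper": 0,"tx": 0,"ty": 0.033,"tz": 0,"yaw": 0},{"gripper": 0,"tx": 0,"ty": 0.033,"tz": 0,"yaw": 0},{"gripper": 0,"tx": 0,"ty": 0.033,"tz": 0,"yaw": 0},{"gripper": 0,"tx": 0,"ty": 0,"tz": 0.02,"yaw": 0},{"gripper": 0,"tx": 0,"ty": 0,"tz": 0.015,"yaw": 0},{"gripper": 0,"tx": 0,"ty": 0,"tz": 0,"yaw": 0}])

```text
time_s: 18.55
tcp_pos: [0.5887, -0.0498, 0.0914]
tcp_rot: [[1.0, 0.01, -0.006], [0.01, -1.0, 0.001], [-0.006, -0.001, -1.0]]
contact_force: [-0.7, 2.1, 0.5]
finger_gap: 0.0006
```

```bash
python3 look.py 13
python3 - <<'E'
from h import *
im=r.grab_frame("scene");cv2.imwrite("pics/s13.png",cv2.resize(im[100:300,170:370],None,fx=3,fy=3,interpolation=cv2.INTER_CUBIC))
s=r.observe();print(s["tcp_pos"],s["contact_force"],s["tcp_rot"])
tip=s["tcp_pos"]+s["tcp_rot"]@[0,0,.022]; print("tip",tip,proj("scene",tip))
a=r.pinpoint("scene","worn_corner"); print([(d["position"],d["conf"],onz("scene",d["position"],.048)) for d in a[:2]])
E
```

```text
18.6 [ 0.5898 -0.0495  0.0927] [0.2385 0.2861 0.4379] 5.954199501395073e-05
[ 0.5908 -0.0495  0.0937] [-0.6865 -0.5231  0.3694] [[ 0.9999  0.0116 -0.0015]
 [ 0.0116 -0.9999  0.0007]
 [-0.0015 -0.0007 -1.    ]]
tip [ 0.5908 -0.0495  0.0717] [278.0028 213.8599]
[([274.8, 217.4], 0.66, array([ 0.591 , -0.0308,  0.048 ]))]
```

View pics/s13.png

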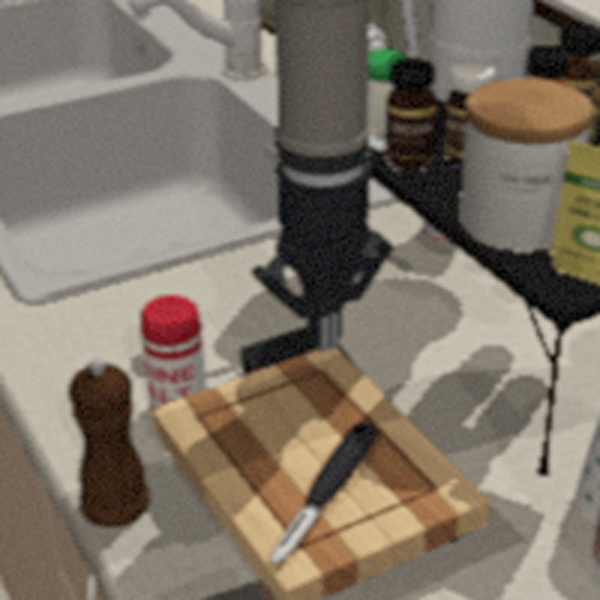

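View pics/t13.png

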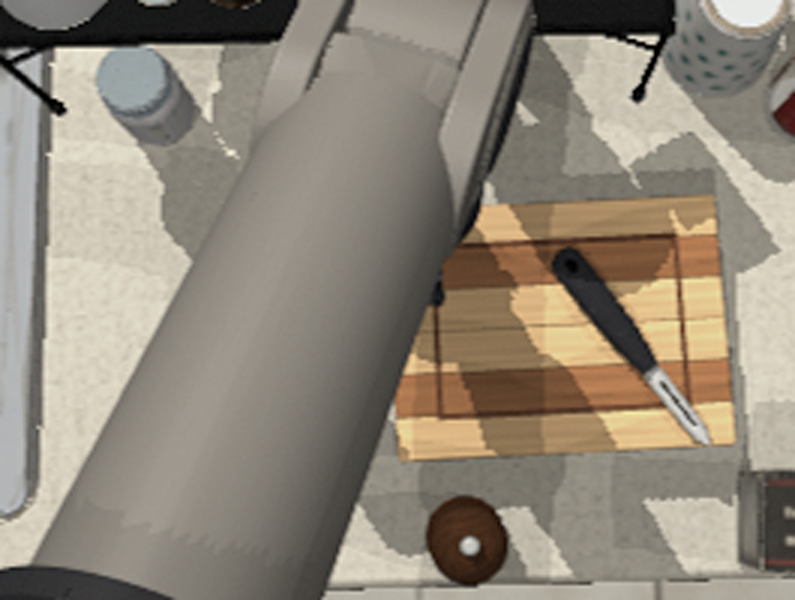

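>>> arm_command(series=[{"gripper": 0,"tx": 0,"ty": 0,"tz": 0.008,"yaw": 0},{"gripper": 0,"tx": 0,"ty": 0,"tz": 0.008,"yaw": 0},{"gripper": 0,"tx": 0,"ty": 0,"tz": 0.003,"yaw": 0},{"gripper": 0,"tx": 0,"ty": 0,"tz": 0.002,"yaw": 0},{"gripper": 0,"tx": 0,"ty": 0,"tz": 0,"yaw": 0}])

```text
time_s: 19.2
tcp_pos: [0.5908, -0.0509, 0.0729]
tcp_rot: [[1.0, 0.01, -0.001], [0.01, -1.0, -0.0], [-0.001, 0.0, -1.0]]
contact_force: [0.3, 0.6, -0.0]
finger_gap: 0.0003
```

>>> arm_command(series=[{"gripper": 0,"tx": 0,"ty": 0,"tz": 0.0015,"yaw": 0},{"gripper": 0,"tx": 0,"ty": 0,"tz": 0.0015,"yaw": 0},{"gripper": 0,"tx": 0,"ty": 0,"tz": 0,"yaw": 0}])

```text
time_s: 19.5
tcp_pos: [0.5914, -0.0511, 0.0706]
tcp_rot: [[1.0, 0.009, 0.001], [0.009, -1.0, -0.0], [0.001, 0.0, -1.0]]
contact_force: [-0.7, 0.2, 0.8]
finger_gap: 0.0002
```

>>> arm_command(series=[{"gripper": 0,"tx": 0,"ty": 0,"tz": 0.0015,"yaw": 0},{"gripper": 0,"tx": 0,"ty": 0,"tz": 0.0015,"yaw": 0},{"gripper": 0,"tx": 0,"ty": 0,"tz": 0,"yaw": 0}])

```text
time_s: 19.8
tcp_pos: [0.5915, -0.0511, 0.0703]
tcp_rot: [[1.0, 0.01, 0.001], [0.01, -1.0, 0.001], [0.001, -0.001, -1.0]]
contact_force: [-5.4, 0.5, 15.1]
finger_gap: -0.0002
```

>>> arm_command(series=[{"gripper": 0,"tx": 0,"ty": 0,"tz": 0.001,"yaw": 0},{"gripper": 0,"tx": 0,"ty": 0,"tz": 0,"yaw": 0}])

```text
time_s: 20.0
tcp_pos: [0.5915, -0.0511, 0.0702]
tcp_rot: [[1.0, 0.009, 0.001], [0.009, -1.0, 0.002], [0.001, -0.002, -1.0]]
contact_force: [-7.5, 1.6, 19.3]
finger_gap: 0.0001
```

>>> arm_command(series=[{"gripper": 0,"tx": 0,"ty": 0,"tz": 0,"yaw": 0},{"gripper": 0,"tx": 0,"ty": 0,"tz": 0,"yaw": 0},{"gripper": 0,"tx": 0,"ty": 0,"tz": 0,"yaw": 0},{"gripper": 0,"tx": 0,"ty": 0,"tz": 0,"yaw": 0}])

```text
time_s: 20.4
tcp_pos: [0.5915, -0.0511, 0.0702]
tcp_rot: [[1.0, 0.009, 0.002], [0.009, -1.0, 0.002], [0.002, -0.002, -1.0]]
contact_force: [-6.9, 1.8, 18.9]
finger_gap: 0.0
```

>>> arm_command(series=[{"gripper": 0,"tx": 0,"ty": 0,"tz": -0.002,"yaw": 0},{"gripper": 0,"tx": 0,"ty": 0,"tz": -0.003,"yaw": 0},{"gripper": 0,"tx": 0,"ty": 0,"tz": -0.008,"yaw": 0},{"gripper": 0,"tx": 0,"ty": 0,"tz": -0.02,"yaw": 0},{"gripper": 0,"tx": 0,"ty": 0,"tz": -0.04,"yaw": 0},{"gripper": 0,"tx": 0,"ty": 0,"tz": -0.04,"yaw": 0},{"gripper": 0,"tx": 0,"ty": -0.04,"tz": -0.01,"yaw": 0},{"gripper": 0,"tx": 0,"ty": -0.04,"tz": 0,"yaw": 0},{"gripper": 0,"tx": 0,"ty": -0.04,"tz": 0,"yaw": 0},{"gripper": 0,"tx": 0,"ty": -0.04,"tz": 0,"yaw": 0},{"gripper": 0,"tx": 0,"ty": 0,"tz": 0,"yaw": 0},{"gripper": 0,"tx": 0,"ty": 0,"tz": 0,"yaw": 0}])

```text
time_s: 21.6
tcp_pos: [0.5893, 0.1107, 0.189]
tcp_rot: [[1.0, 0.013, -0.0], [0.013, -1.0, -0.0], [-0.0, 0.0, -1.0]]
contact_force: [-0.6, -0.9, 0.1]
finger_gap: 0.0002
```

```bash
python3 look.py 14
python3 - <<'E'
from h import *
im=r.grab_frame("scene");cv2.imwrite("pics/s14.png",cv2.resize(im[100:300,170:370],None,fx=3,fy=3,interpolation=cv2.INTER_CUBIC))
k=r.calibration("top")
for t,h in (("wedge",0),("heel",.012),("worn_corner",.048),("salt_drum",0),("pill_bottle",0),("block",0)):
    a=r.pinpoint("top",t); print(t,[(np.round(d["position"],1),d["conf"],onz("top",d["position"],h,k)) for d in a[:1]])
print(r.observe()["time_s"])
E
```

```text
21.65 [0.5895 0.1083 0.1892] [ 0.0174 -0.7125 -0.5449] 0.0003791504082066285
wedge [(array([257.3, 215. ]), 0.97, array([ 0.585 , -0.0186,  0.    ]))]
heel [(array([229.6, 211.6]), 0.89, array([0.5924, 0.0433, 0.012 ]))]
worn_corner [(array([269.6, 209. ]), 0.77, array([ 0.5896, -0.0478,  0.048 ]))]
salt_drum [(array([243.4, 266.4]), 0.57, array([0.4692, 0.0145, 0.    ]))]
pill_bottle [(array([184.4, 166.5]), 0.92, array([0.7041, 0.1497, 0.    ]))]
block [(array([315.1, 239.8]), 0.86, array([ 0.5247, -0.1484,  0.    ]))]
22.0
```

View pics/s14.png

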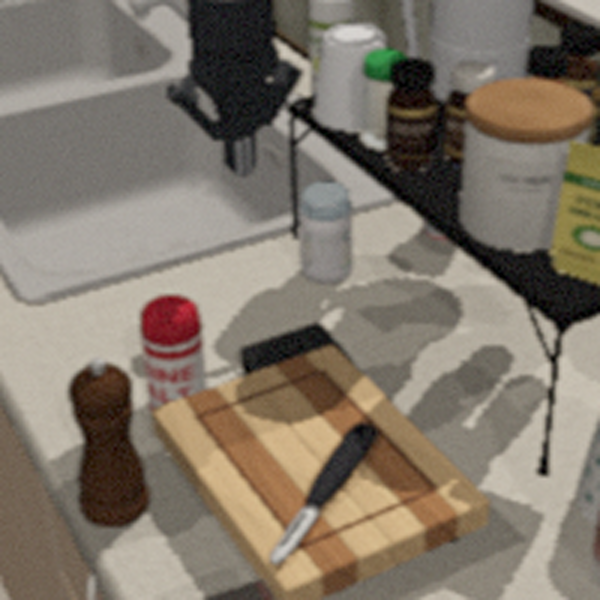

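View pics/t14.png

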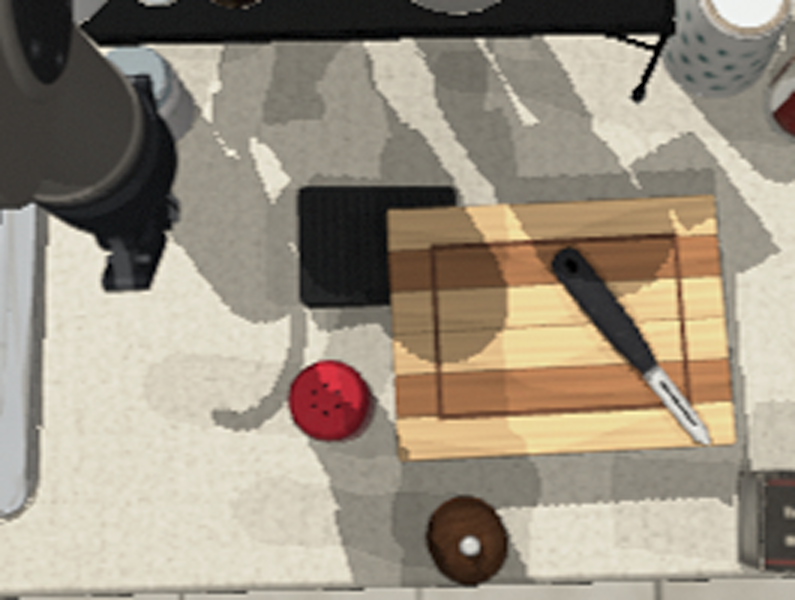

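```bash
python3 -c "
from bench import r
s=r.observe();print(s['time_s'],s['tcp_pos'],s['contact_force'],s['joint_velocities']);print(r.close_job())"
```

```text
22.0 [0.58967486 0.10790017 0.18940774] [-0.75274591 -0.05237623 -0.22516835] [-0.00707484  0.00115815 -0.00594791 -0.00403163 -0.00070426 -0.00041572
  0.00018996]
the job is handed in; nothing more can be done
None
```

The wedge is snug under the worn corner, and the block no longer rocks. I handed the job in at 22 s of the 61 s allowed.

- **Route:** I slid the wedge flat, away from the robot, through the lane between the salt drum and the white bottle. Then I pushed its heel toe first under the corner.
- **Push:** It bit with the toe about 25 mm past the stub. I fed it in 1 to 2 mm steps until the push held steady at about 14 N; the highest reading was 14.6 N. Then I backed off.
- **Press test:** I pressed the corner at about 19 N for half a second. The tool sank only about 0.5 mm as the force built up, against several millimetres expected from a rocking block. Then I lifted clear.

In the last pictures the wedge has not moved since I let go, and the block, salt drum, white bottle, pepper mill and peeler look undisturbed. The arm is clear with the force near zero.

**One mismatch:** the push climbed faster than the stated 1 N per mm, at roughly 4 N per mm of measured tool travel. I stopped on force, not distance. The pressing tip also showed about 7 N of sideways force during the test. The block did not shift in the last pictures.

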